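# Feel along the lip of a plaster mould

## Task

Check the raised horseshoe-shaped lip on the sprung plaster mould for chips by feel: with the fingers closed and pointing straight down, run the fingertips along the crest of the whole lip, lightly touching it, from its end by the round stud to its end by the square block, then lift them clear. Touch gently, never pushing the sprung mould down near its stop. Grasp and lift nothing, and leave the plug on the mould and the stamp and pen beside it where they are.

Things in the scene. Friction and masses are not known exactly. Their poses are not given: they have to be found in the camera images.
- cradle: Fixed round wooden base (220 mm across) of a sprung cradle, standing on the work surface; origin at the centre of its underside. It turns to any yaw. It carries, on three coil springs, a white round plaster mould 200 mm across whose flat top is 78 mm above the work surface.
- lip_centre (a point): Middle of the raised rounded plaster lip on top of the mould: a horseshoe-shaped bead 12 mm wide, crest 10 mm above the mould's flat top (88 mm above the work surface when nothing presses). The crest line is an arc of radius 65 mm about the mould's axis, from -100 to +100 degrees about this point's +x axis, so the open side looks to its -x. This point lies on the mould's axis at crest height.
- mould (a joint): How far the sprung mould has been pushed straight down, in m: 0 = up (at rest), 0.012 = down on its stop. It starts to give at about 1.5 N and gives about 1 mm more for each further 0.8 N. It springs back when released and cannot tilt or turn.
- stud (a point): Top centre of the low round plaster stud, 20 mm across and 8 mm high, on the mould's top in the opening of the horseshoe, on the lip's circle 40 degrees (44 mm) past the end where the trace starts.
- block (a point): Top centre of the low square plaster block, 22 mm wide and 8 mm high, on the mould's top in the opening of the horseshoe, on the lip's circle 40 degrees (44 mm) past the end where the trace finishes.
- lip_0 (a point): Point on the crest of the lip, number 0 of 0 to 6 in tracing order, 33.3 degrees (37 mm) apart along the arc: the end nearest the round stud, where the trace starts.
- lip_1 (a point): Point on the crest of the lip, number 1 of 0 to 6 in tracing order, 33.3 degrees (37 mm) apart along the arc.
- lip_2 (a point): Point on the crest of the lip, number 2 of 0 to 6 in tracing order, 33.3 degrees (37 mm) apart along the arc.
- lip_3 (a point): Point on the crest of the lip, number 3 of 0 to 6 in tracing order, 33.3 degrees (37 mm) apart along the arc.
- lip_4 (a point): Point on the crest of the lip, number 4 of 0 to 6 in tracing order, 33.3 degrees (37 mm) apart along the arc.
- lip_5 (a point): Point on the crest of the lip, number 5 of 0 to 6 in tracing order, 33.3 degrees (37 mm) apart along the arc.
- lip_6 (a point): Point on the crest of the lip, number 6 of 0 to 6 in tracing order, 33.3 degrees (37 mm) apart along the arc: the end nearest the square block, where the trace finishes.
- plug: Loose white plaster plug, a blunt cone 33 mm across and 29 mm high, standing on the mould's flat top near the middle of the horseshoe; origin at the centre of its underside. Leave it alone.
- stamp: Loose wooden clay stamp, a turned post 19 mm across and 45 mm high, standing on the work surface beside the cradle; origin at the centre of its underside. Leave it alone.
- pen: Loose marker pen, 126 mm long and 17 mm thick, lying on the work surface beyond the cradle; origin at the centre of its underside, y along its length. Leave it alone.

How it is judged (in metres and radians):
On the way, in this order (a step that is already met when the one before it is completed fails the run):
1. the fingertips touch the lip at point 0 of 0 to 6 (beside the round stud): centred within 14 mm of it seen from above, contact over 0.3 N, on the crest and not on the flat top beside it (horizontal distance between the grasp point and lip_0 below 0.014 m and contact force between the fingers and cradle above 0.3 N and z of the grasp point in the frame of lip_0 above 0.011 m), for 0.1 s.
2. the fingertips touch the lip at point 1 of 0 to 6 (second point): centred within 14 mm of it seen from above, contact over 0.3 N, on the crest and not on the flat top beside it (horizontal distance between the grasp point and lip_1 below 0.014 m and contact force between the fingers and cradle above 0.3 N and z of the grasp point in the frame of lip_1 above 0.011 m), for 0.1 s.
3. the fingertips touch the lip at point 2 of 0 to 6 (third point): centred within 14 mm of it seen from above, contact over 0.3 N, on the crest and not on the flat top beside it (horizontal distance between the grasp point and lip_2 below 0.014 m and contact force between the fingers and cradle above 0.3 N and z of the grasp point in the frame of lip_2 above 0.011 m), for 0.1 s.
4. the fingertips touch the lip at point 3 of 0 to 6 (middle): centred within 14 mm of it seen from above, contact over 0.3 N, on the crest and not on the flat top beside it (horizontal distance between the grasp point and lip_3 below 0.014 m and contact force between the fingers and cradle above 0.3 N and z of the grasp point in the frame of lip_3 above 0.011 m), for 0.1 s.
5. the fingertips touch the lip at point 4 of 0 to 6 (fifth point): centred within 14 mm of it seen from above, contact over 0.3 N, on the crest and not on the flat top beside it (horizontal distance between the grasp point and lip_4 below 0.014 m and contact force between the fingers and cradle above 0.3 N and z of the grasp point in the frame of lip_4 above 0.011 m), for 0.1 s.
6. the fingertips touch the lip at point 5 of 0 to 6 (sixth point): centred within 14 mm of it seen from above, contact over 0.3 N, on the crest and not on the flat top beside it (horizontal distance between the grasp point and lip_5 below 0.014 m and contact force between the fingers and cradle above 0.3 N and z of the grasp point in the frame of lip_5 above 0.011 m), for 0.1 s.
7. the fingertips touch the lip at point 6 of 0 to 6 (beside the square block): centred within 14 mm of it seen from above, contact over 0.3 N, on the crest and not on the flat top beside it (horizontal distance between the grasp point and lip_6 below 0.014 m and contact force between the fingers and cradle above 0.3 N and z of the grasp point in the frame of lip_6 above 0.011 m), for 0.1 s.
At the end, for the whole second after the job is handed in: The lip has been touched at all seven points in order from the round stud's end; the mould is back up (within 1 mm of its rest height); the plug stands upright on it within 12 mm of where it was; the stamp stands and the pen lies within 15 mm of where they were (value of joint mould below 0.001 m and z of plug in the frame of lip_centre between -0.015 and -0.005 m and angle between each of plug, stamp's own z axis and vertical below 0.2 rad and distance of plug from where it was at the start of the episode below 0.012 m and distance of each of stamp, pen from where it was at the start of the episode below 0.015 m and linear speed of plug below 0.02 m/s).
It fails at once if the sprung mould is pushed down more than 10 mm, almost to its stop (value of joint mould above 0.01 m).
It fails at once if the fingers press the mould with more than 20 N (contact force between the fingers and cradle above 20 N).
It fails at once if the plug is shifted or lifted more than 20 mm (distance of plug from where it was at the start of the episode above 0.02 m).
It fails at once if the stamp is shifted or lifted more than 20 mm (distance of stamp from where it was at the start of the episode above 0.02 m).
It fails at once if the pen is shifted or lifted more than 20 mm (distance of pen from where it was at the start of the episode above 0.02 m).
It also fails if it takes over 48 s, if anything falls off the work surface, if the arm or the gripper's body presses on something with over 40 N, if the wrist force passes 120 N, or if a joint passes its speed limit or range.

## Robot

A 7-joint arm with a two-finger parallel gripper is mounted at the origin on a cart in front of the work surface, level with it; the furniture and walls round the work are solid. World frame = base frame: x ahead of the robot, y to its left, z up, the work surface at z = 0. Lengths are in m, angles in degrees, forces in N, time in s.
With the tool pointing down it reaches from about 0.425 to 0.875 m from the base axis. Payload 4.7 kg.
Tool frame: the origin (TCP) lies at the very end of the fingers, on their centre line; the grasp point (between the pads) lies 19 mm behind it; z points along the fingers, y is the direction in which the jaws open and shut (so a half turn about z gives the same grasp; the last joint's range is limited). The gripper opens to 87 mm and grips with 3 to 60 N. Pads are 19 mm wide; open, the fingers measure 117 mm over their backs; the gripper's body (75 mm by 190 mm) begins 51 mm behind the grasp point.
Start: joints at [72.542, 18.392, -4.016, 83.108, 1.295, 78.541, -3.26], TCP at [0.204, -0.617, 0.223] pointing down, gripper open.
Joint ranges: [-163.93, 163.93], [-17.29, 119.83], [-79.2, 71.16], [3.27, 140.29], [-89.18, 269.18], [5.43, 117.66], [-154.24, 154.24]. Speed limits (degrees/s): [147.25, 147.25, 180, 180, 180, 180, 180].

## Interface

Orientations are given as [roll, pitch, yaw] about the fixed x, y, z axes, in that order (R = Rz(yaw) Ry(pitch) Rx(roll)).
In Python, from cell import monitor, read_camera, camera_info, env, look_for gives the robot as it stands.
- The arm moves only by the tool servo_tool, never from a script. Its argument "commands" is one flat list of numbers, 6 for each row, row after row: the shift along the tool's x, y, z in mm, then the turn, a rotation vector about the tool's x, y, z in degrees. A call has 1 to 10 rows; each row shifts and turns the commanded pose from where the row before left it, along the tool's axes as they then stand; what a row does not reach is not made up. A row lasts 1/10 s, in which the tool goes at most 50 mm and 8.59 degrees, less where a joint would pass 70% of its speed; a pose out of reach is approached as far as the arm can. A call is refused whole if a number of a shift passes 50 or a number of a turn 8.59, either way. A call with a gripper value outside its range is refused whole. "jaw" is the finger opening in mm, from 0 to 87, set as the call begins (left out, the last holds). The fingers move at their own pace and stop on an object; "newtons" is the grip in N (left out, the last holds). Time passes only in rows, so rows that do not move let the fingers close. It gives the time, the measured TCP pose, the force and the opening at its end, in the units of the state.
- monitor.get_obs(): the state, without advancing time (a new reading comes with each control period).
- read_camera(name): name is "side" or "top"; returns (picture, depth): 420x560x3 uint8, red, green, blue; 420x560 float32, m along the optical axis (not along the pixel's ray), 0 where there is no reading.
- camera_info(name): a dict with "camera_matrix" (3x3 intrinsics, pixels), "R" (3x3) and "t" (3): a world point X has camera coordinates R X + t. Camera axes: x right, y down, z forward; pixel columns grow to the right and rows downward; lengths in m; the calibration is good to about 2 mm. A picture is of the moment at which its call begins. camera_info takes no time and is no camera call.
- env.sign_off(): hands the job in, once; it reports no verdict.
Trained networks look in the newest picture that a camera, given by its name, has taken for a name from the list of things; names that differ only in an ending like _2 or _b are one class to them, and where a whole thing is asked for, a point or a joint stands for the part that bears it (a point fixed in the world has none). Each returns a list of dicts, best first, with "conf" (0 to 1); they miss things now and then, are a little off and sometimes report something else, mostly with a low value. They report only what shows in the picture. A call takes as long as a camera call.
- look_for(camera, label): "box" ([left, top, width, height] in pixels, round what is visible of it).
The state is a dict: "time_s": time; "qpos": joint angles; "joint_velocities": joint speeds; "effort": joint torques, N m; "tool_pos": TCP position; "tool_rot": TCP orientation; "force": force on the tool from outside, world axes, zero at the start; "wrist_torque": the same for the moment, N m; "grip_width": finger opening in m.
Only numpy, scipy, OpenCV 4.12 (cv2) and the standard library are available. Lean on these libraries where they do the work, as an engineer would, in place of code of your own. Each camera call takes 0.05 s, during which the arm holds its last target.

## Working session

There is one attempt and no reset: what is moved stays moved. The work goes in short steps, Python scripts to look and compute and a tool call to move; the robot and the scene stay as the last step left them, time stands still between calls to the robot, and variables do not carry over. Pictures are saved under pics/ and viewed, and the job is handed in when it is done.

Besides the shell and the picture viewer there is one more tool, called after ">>>" as name(argument=value, ...) on one line, values as JSON. servo_tool: Moves the arm, as the interface text tells. Its arguments: {"type":"object","properties":{"commands":{"type":"array","items":{"type":"number"}},"jaw":{"type":"number"},"newtons":{"type":"number"}},"required":["commands"]}

```bash
mkdir -p pics; ls
python3 - <<'E'
from cell import monitor, read_camera, camera_info, env, look_for
import cv2,numpy as np
o=monitor.get_obs();print(o)
for c in("side","top"):
    p,d=read_camera(c);cv2.imwrite(f"pics/{c}0.png",p[:,:,::-1]);np.savez(f"{c}0.npz",p=p,d=d)
    i=camera_info(c);print(c,i)
    for l in("cradle","stud","block","plug","stamp","pen","lip_0","lip_6"):
        print(l,[(r["box"],round(r["conf"],2)) for r in look_for(c,l)][:3]) if l in("stud","block","plug","cradle") else None
E
```

```text
pics
{'time_s': 0.0, 'qpos': array([72.54426087, 18.43833095, -4.01566088, 83.17398472,  1.29559012,
       78.53942145, -3.25984123]), 'joint_velocities': array([-0.00657723, -0.01174501, -0.04611656,  0.03081938,  0.00928335,
        0.05937322,  0.07150105]), 'effort': array([-8.85932459e-04, -4.91290784e+01, -4.04230328e-01, -3.12524736e+01,
       -6.38586120e-02,  4.39903478e-02,  1.80799534e-04]), 'tool_pos': array([ 0.20348448, -0.61676194,  0.22147781]), 'tool_rot': array([-1.79893536e+02,  6.18390729e-03,  1.82658735e+01]), 'force': array([-8.90168300e-01,  3.53443728e-01, -4.44486891e-04]), 'wrist_torque': array([-0.00971447,  0.00108892, -0.0052171 ]), 'grip_width': 0.08718309957125972}
side {'camera_matrix': array([[502.51314453,   0.        , 274.94551627],
       [  0.        , 502.51314453, 200.44587134],
       [  0.        ,   0.        ,   1.        ]]), 'R': array([[-0.99931426, -0.02660515,  0.02575211],
       [-0.03429539,  0.40288355, -0.91460848],
       [ 0.01395819, -0.91486448, -0.40351971]]), 't': array([0.5564849 , 0.2112139 , 0.71596931])}
cradle [([264.6, 187.3, 106.1, 90.5], 0.75), ([265.6, 192.7, 101.7, 60.2], 0.49)]
stud [([266.2, 188.4, 99.9, 66.3], 0.78)]
block [([263.6, 191.4, 104.0, 67.4], 0.85)]
plug []
top {'camera_matrix': array([[400.04354948,   0.        , 278.83345845],
       [  0.        , 400.04354948, 207.39154398],
       [  0.        ,   0.        ,   1.        ]]), 'R': array([[ 1.93113879e-02, -9.99812611e-01,  1.34666351e-03],
       [-9.94481648e-01, -1.93473025e-02, -1.03111272e-01],
       [ 1.03118004e-01,  6.51989613e-04, -9.94668916e-01]]), 't': array([-0.25648171,  0.5723839 ,  0.8857096 ])}
cradle [([235.2, 195.6, 94.5, 97.6], 0.9)]
stud []
block [([239.0, 196.1, 95.0, 93.5], 0.56)]
plug [([236.2, 198.8, 96.3, 93.9], 0.73), ([278.4, 242.5, 10.2, 11.0], 0.59)]
```

Run:
```python
import cv2,numpy as np
a=cv2.imread("pics/top0.png")
cv2.imwrite("pics/topc.png",cv2.resize(a[170:320,180:380],None,fx=4,fy=4,interpolation=cv2.INTER_CUBIC))
b=cv2.imread("pics/side0.png");cv2.imwrite("pics/sidec.png",cv2.resize(b[160:310,220:420],None,fx=4,fy=4,interpolation=cv2.INTER_CUBIC))
```

```text
(no output)
```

View pics/top0.png

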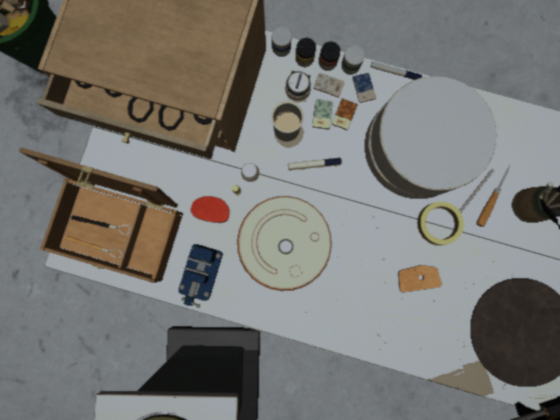

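View pics/topc.png

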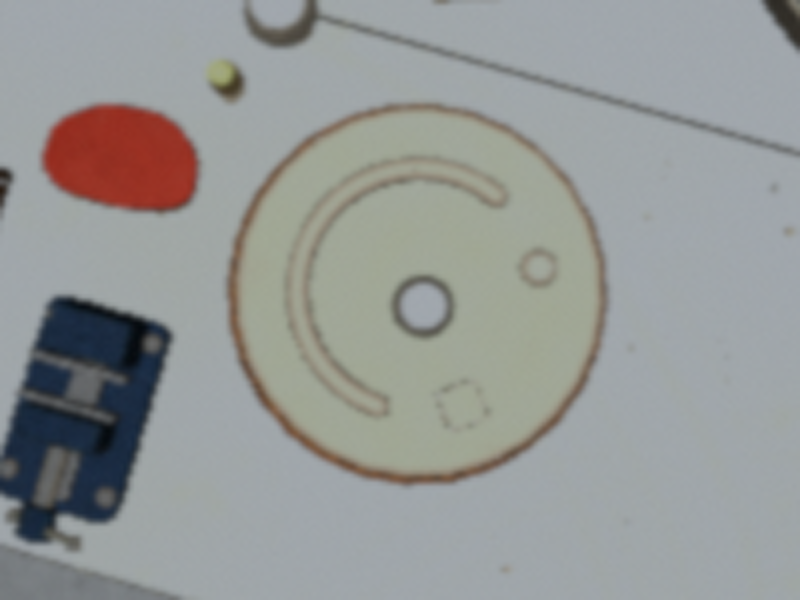

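View pics/sidec.png

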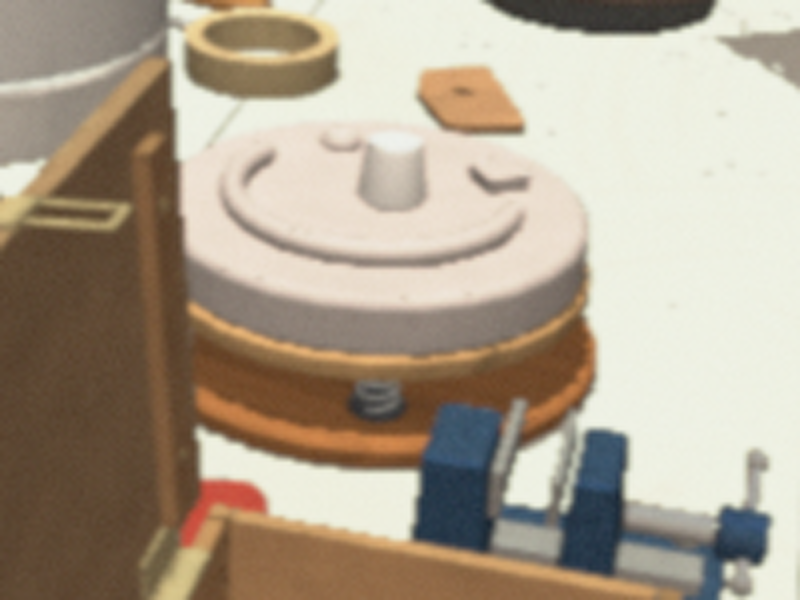

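View pics/side0.png

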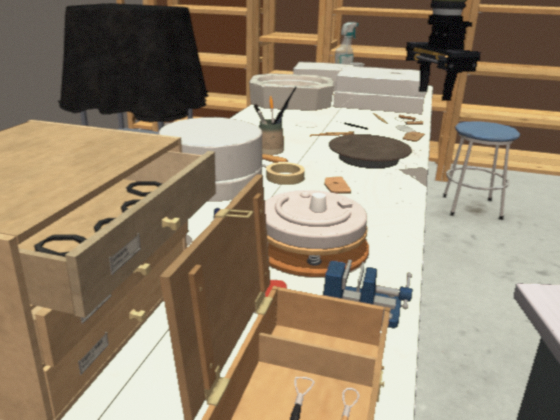

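The top crop shows the mould centred at about px (284.6, 243). The lip's stud end is at about (304, 219) and its block end at about (276, 272). The stud is at (315, 237), the block at (295.5, 271) and the plug at (286, 246). The yellow post at (236, 188) is probably the stamp. I'll work out the geometry next.

```bash
cat > h.py <<'E'
import numpy as np,cv2
from cell import camera_info
def ray(c,px,z):
    i=camera_info(c);K,R,t=i["camera_matrix"],i["R"],i["t"]
    C=-R.T@t;d=R.T@np.linalg.inv(K)@np.array([px[0],px[1],1.]);return C+d*(z-C[2])/d[2]
def proj(c,X):
    i=camera_info(c);x=i["camera_matrix"]@(i["R"]@np.asarray(X).T+i["t"][:,None]);return (x[:2]/x[2]).T
E
python3 - <<'E'
from h import *
from scipy.optimize import least_squares
f=lambda x,y:(180+(x+.5)/4-.5,170+(y+.5)/4-.5)
# rim: rough pixel extents of mould top from crop
rim=[f(*p) for p in [(418,104),(232,290),(605,290),(418,480),(290,155),(550,158),(285,425),(552,425)]]
P=np.array([ray("top",p,.076)[:2] for p in rim])
s=least_squares(lambda v:np.hypot(*(P-v[:2]).T)-v[2],[.5,-.2,.1]);print("rim",s.x,s.fun.round(4))
st=ray("top",f(539,267),.086)[:2];bl=ray("top",f(462,405),.086)[:2]
e0=ray("top",f(503,200),.086)[:2];e6=ray("top",f(386,407),.086)[:2]
C=s.x[:2]
for n,p in dict(st=st,bl=bl,e0=e0,e6=e6).items():
    v=p-C;print(n,p.round(4),np.hypot(*v).round(4),np.degrees(np.arctan2(v[1],v[0])).round(1))
# fit: points stud/block at ±140
def model(v,sg):
    out=[]
    for a,r in ((-140,.065),(140,.065)):
        t=v[2]+np.radians(a*sg);out.append(v[:2]+r*np.array([np.cos(t),np.sin(t)]))
    return np.array(out)
d=np.load("top0.npz")["d"]
print("plug top",ray("top",f(423,306),.107))
for q in [(264,210),(236,188),(250,172),(315,163),(396,71)]:print(q,ray("top",q,.02),d[q[1],q[0]])
from cell import look_for
for c in("top","side"):
  for l in("stamp","pen"):print(c,l,[(r["box"],round(r["conf"],2)) for r in look_for(c,l)][:3])
E
```

```text
rim [ 0.49753681 -0.25848978  0.10082372] [ 0.0001 -0.0005 -0.0004 -0.0001  0.0001  0.0002  0.0004  0.0002]
st [ 0.5108 -0.3223] 0.0652 -78.3
bl [ 0.4373 -0.2824] 0.0648 -158.4
e0 [ 0.5462 -0.3027] 0.0657 -42.2
e6 [ 0.4355 -0.2423] 0.0641 165.4
plug top [ 0.48877255 -0.26051179  0.107     ]
(264, 210) [ 0.57153234 -0.21117294  0.02      ] 0.8648112
(236, 188) [ 0.62162768 -0.14491947  0.02      ] 0.9051272
(250, 172) [ 0.65998619 -0.17644126  0.02      ] 0.91827023
(315, 163) [ 0.68432635 -0.32793669  0.02      ] 0.9370746
(396, 71) [ 0.91257877 -0.51997527  0.02      ] 0.9652298
top stamp [([234.1, 185.5, 9.1, 6.6], 0.39)]
top pen [([289.1, 159.0, 49.5, 12.8], 0.87)]
side stamp []
side pen []
```

>>> servo_tool(commands=[0,0,0,0,0,6.1,0,0,0,0,0,6.1,0,0,0,0,0,6.1,10,-10,0,0,0,0,20,-18,0,0,0,0,25,-23,0,0,0,0,25,-23,0,0,0,0,25,-23,0,0,0,0,25,-23,0,0,0,0,25,-23,0,0,0,0], jaw=0, newtons=10)

```text
time_s: 1.7
tool_pos: [0.3605, -0.4721, 0.2228]
tool_rot: [180.0, -0.0, 0.2]
force: [1.0, 0.3, -0.4]
grip_width: 0.0151
```

Run:
```python
import numpy as np
from cell import monitor
C=np.array([.4975,-.2585])
for i in range(7):
    a=np.radians(-38.35+33.333*i);print(i,(C+.065*np.array([np.cos(a),np.sin(a)])).round(4))
a=np.radians(-38.35+3.3333*np.arange(61));P=1000*np.c_[np.cos(a),np.sin(a)]*.065
d=np.diff(P,axis=0)*[1,-1]
for k in range(6):print(k,d[k*10:k*10+10].round(1).tolist())
o=monitor.get_obs();print(o["time_s"],o["tool_pos"],o["tool_rot"],o["force"],o["grip_width"])
```

```text
0 [ 0.5485 -0.2988]
1 [ 0.5623 -0.2642]
2 [ 0.5547 -0.2277]
3 [ 0.5284 -0.2013]
4 [ 0.4919 -0.1937]
5 [ 0.4572 -0.2075]
6 [ 0.4358 -0.238 ]
0 [[2.3, -3.0], [2.1, -3.2], [1.9, -3.3], [1.7, -3.4], [1.5, -3.5], [1.3, -3.6], [1.1, -3.6], [0.9, -3.7], [0.7, -3.7], [0.4, -3.8]]
1 [[0.2, -3.8], [0.0, -3.8], [-0.2, -3.8], [-0.4, -3.8], [-0.7, -3.7], [-0.9, -3.7], [-1.1, -3.6], [-1.3, -3.6], [-1.5, -3.5], [-1.7, -3.4]]
2 [[-1.9, -3.3], [-2.1, -3.2], [-2.3, -3.0], [-2.4, -2.9], [-2.6, -2.8], [-2.7, -2.6], [-2.9, -2.4], [-3.0, -2.3], [-3.2, -2.1], [-3.3, -1.9]]
3 [[-3.4, -1.7], [-3.5, -1.5], [-3.6, -1.3], [-3.6, -1.1], [-3.7, -0.9], [-3.7, -0.7], [-3.8, -0.4], [-3.8, -0.2], [-3.8, -0.0], [-3.8, 0.2]]
4 [[-3.8, 0.4], [-3.7, 0.7], [-3.7, 0.9], [-3.6, 1.1], [-3.6, 1.3], [-3.5, 1.5], [-3.4, 1.7], [-3.3, 1.9], [-3.2, 2.1], [-3.0, 2.3]]
5 [[-2.9, 2.4], [-2.8, 2.6], [-2.6, 2.7], [-2.4, 2.9], [-2.3, 3.0], [-2.1, 3.2], [-1.9, 3.3], [-1.7, 3.4], [-1.5, 3.5], [-1.3, 3.6]]
1.7 [ 0.36050487 -0.47214616  0.22279054] [ 1.79997835e+02 -2.08461829e-02  1.98026072e-01] [ 1.0296432   0.31815966 -0.36187618] 0.015062025916682292
```

>>> servo_tool(commands=[23,-22,0,0,0,0,23,-22,0,0,0,0,23,-22,0,0,0,0,23,-22,0,0,0,0,23,-22,0,0,0,0,22,-20,0,0,0,0,17,-14,20,0,0,0,10,-8,30,0,0,0,0,0,40,0,0,0,0,0,20,0,0,0])

```text
time_s: 2.7
tool_pos: [0.522, -0.3194, 0.1092]
tool_rot: [-179.8, 0.2, 0.3]
force: [0.6, 0.5, 0.2]
grip_width: 0.0008
```

>>> servo_tool(commands=[0,0,0,0,0,0,0,0,0,0,0,0,0,0,0,0,0,0])

```text
time_s: 3.0
tool_pos: [0.5242, -0.3228, 0.1147]
tool_rot: [179.9, -0.2, 0.0]
force: [0.4, 0.5, -0.1]
grip_width: 0.0003
```

Run:
```python
from cell import *
import cv2
from h import *
o=monitor.get_obs();print(o["tool_pos"],o["force"],o["grip_width"])
p,d=read_camera("top");q,_=read_camera("side")
cv2.imwrite("pics/m1.png",np.hstack([cv2.resize(x[:,:,::-1][s],(400,300),interpolation=cv2.INTER_CUBIC) for x,s in((p,np.s_[170:320,180:380]),(q,np.s_[160:310,220:420]))]))
```

```text
[ 0.52419585 -0.32280159  0.11474185] [ 0.37642389  0.47801792 -0.10662158] 0.0003373866535986515
```

View pics/m1.png

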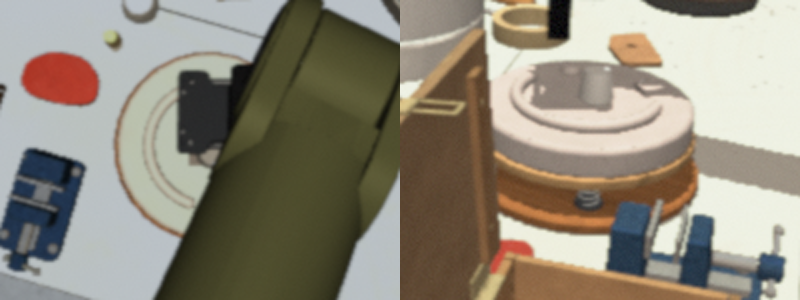

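Run:
```python
from cell import *
import cv2
from h import *
q,_=read_camera("side");o=monitor.get_obs();print(o["tool_pos"],proj("side",[o["tool_pos"]]),proj("top",[o["tool_pos"]]))
cv2.imwrite("pics/m2.png",q[:,:,::-1])
```

```text
[ 0.52376224 -0.32299419  0.11434968] [[297.99846486 179.02394629]] [[316.00072664 229.66185728]]
```

View pics/m2.png

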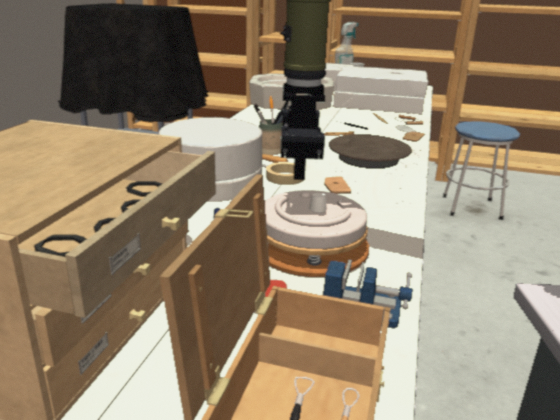

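The fingertips show at side px (299, 178), which agrees with the projected TCP. The fingers are closed and clear of the mould, about 25 mm short of the target in x and in y.

>>> servo_tool(commands=[8,-8,0,0,0,0,8,-8,0,0,0,0,8.5,-8,0,0,0,0,0,0,0,0,0,0,0,0,0,0,0,0,0,0,0,0,0,0])

```text
time_s: 3.75
tool_pos: [0.547, -0.2989, 0.1124]
tool_rot: [180.0, 0.0, -0.1]
force: [0.1, 0.3, -0.4]
grip_width: 0.0006
```

>>> servo_tool(commands=[0,0,5,0,0,0,0,0,5,0,0,0,0,0,5,0,0,0,0,0,4,0,0,0,0,0,0,0,0,0,0,0,0,0,0,0,0,0,0,0,0,0])

```text
time_s: 4.45
tool_pos: [0.5476, -0.2985, 0.0938]
tool_rot: [180.0, -0.0, -0.0]
force: [0.6, -0.5, 0.0]
grip_width: 0.0007
```

>>> servo_tool(commands=[0,0,2,0,0,0,0,0,2,0,0,0,0,0,2,0,0,0,0,0,1,0,0,0,0,0,0,0,0,0,0,0,0,0,0,0])

```text
time_s: 5.05
tool_pos: [0.5475, -0.2986, 0.0869]
tool_rot: [180.0, -0.0, -0.0]
force: [-0.5, 0.0, 3.4]
grip_width: -0.0
```

>>> servo_tool(commands=[0,0,1.5,0,0,0,0,0,0,0,0,0,0,0,0,0,0,0,0,0,0,0,0,0])

```text
time_s: 5.45
tool_pos: [0.5475, -0.2985, 0.0852]
tool_rot: [180.0, -0.0, -0.0]
force: [-0.7, 0.3, 4.4]
grip_width: 0.0008
```

>>> servo_tool(commands=[2.3,-3,0,0,0,0,2.1,-3.2,0,0,0,0,1.9,-3.3,0,0,0,0,1.7,-3.4,0,0,0,0,1.5,-3.5,0,0,0,0,1.3,-3.6,0,0,0,0,1.1,-3.6,0,0,0,0,0.9,-3.7,0,0,0,0,0.7,-3.7,0,0,0,0,0.4,-3.8,0,0,0,0])

```text
time_s: 6.45
tool_pos: [0.5616, -0.2634, 0.0852]
tool_rot: [180.0, -0.0, -0.0]
force: [-0.0, -3.1, 5.3]
grip_width: 0.0005
```

>>> servo_tool(commands=[0,0,0,0,0,0,0,0,0,0,0,0,0,0,0,0,0,0])

```text
time_s: 6.75
tool_pos: [0.5617, -0.2626, 0.085]
tool_rot: [-179.9, -0.0, 0.0]
force: [-0.3, -0.7, 5.2]
grip_width: 0.0002
```

>>> servo_tool(commands=[0.4,-3,0,0,0,0,0,-3.4,0,0,0,0,-0.2,-3.8,0,0,0,0,-0.4,-3.8,0,0,0,0,-0.7,-3.7,0,0,0,0,-0.9,-3.7,0,0,0,0,-1.1,-3.6,0,0,0,0,-1.3,-3.6,0,0,0,0,-1.5,-3.2,0,0,0,0,-1.7,-3,0,0,0,0])

```text
time_s: 7.75
tool_pos: [0.5542, -0.2284, 0.0852]
tool_rot: [-180.0, -0.0, -0.0]
force: [1.8, -2.3, 5.2]
grip_width: 0.0004
```

>>> servo_tool(commands=[0,0,0,0,0,0,0,0,0,0,0,0,0,0,0,0,0,0])

```text
time_s: 8.05
tool_pos: [0.5539, -0.2279, 0.0849]
tool_rot: [-179.9, 0.0, -0.0]
force: [1.4, -0.4, 4.4]
grip_width: 0.0004
```

>>> servo_tool(commands=[-1.7,-3.3,0,0,0,0,-2,-3.2,0,0,0,0,-2.2,-3,0,0,0,0,-2.4,-2.9,0,0,0,0,-2.6,-2.8,0,0,0,0,-2.7,-2.6,0,0,0,0,-2.9,-2.4,0,0,0,0,-3,-2.3,0,0,0,0,-3.1,-2.1,0,0,0,0,-3.2,-1.9,0,0,0,0])

```text
time_s: 9.05
tool_pos: [0.5281, -0.2019, 0.0851]
tool_rot: [-180.0, -0.0, -0.0]
force: [2.6, -1.9, 4.7]
grip_width: 0.0006
```

>>> servo_tool(commands=[0,0,0,0,0,0,0,0,0,0,0,0,0,0,0,0,0,0])

```text
time_s: 9.35
tool_pos: [0.5276, -0.2016, 0.0847]
tool_rot: [-179.9, 0.1, -0.0]
force: [1.9, 1.1, 4.5]
grip_width: 0.0006
```

Run:
```python
from cell import *
import cv2
p,_=read_camera("top");q,_=read_camera("side")
cv2.imwrite("pics/m3.png",np.hstack([cv2.resize(x[:,:,::-1][s],(400,300),interpolation=cv2.INTER_CUBIC) for x,s in((p,np.s_[170:320,180:380]),(q,np.s_[130:280,220:420]))])) if (np:=__import__("numpy")) else 0
```

```text
(no output)
```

View pics/m3.png

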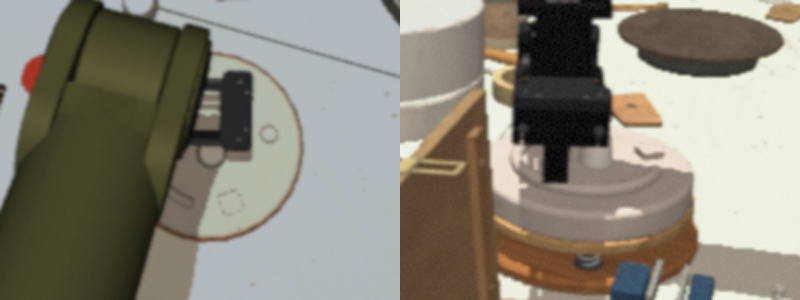

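In the side view the fingertips sit on the front of the lip at crop px (556, 180), and the plug is undisturbed. I'll carry on round the arc.

>>> servo_tool(commands=[-3,-1.7,0,0,0,0,-3.2,-1.6,0,0,0,0,-3.6,-1.4,0,0,0,0,-3.6,-1.1,0,0,0,0,-3.7,-0.9,0,0,0,0,-3.7,-0.7,0,0,0,0,-3.8,-0.4,0,0,0,0,-3.8,-0.2,0,0,0,0,-3.7,0,0,0,0,0,-3.6,0.2,0,0,0,0])

```text
time_s: 10.45
tool_pos: [0.4922, -0.1944, 0.085]
tool_rot: [-180.0, -0.0, -0.0]
force: [3.7, 0.7, 5.2]
grip_width: 0.0007
```

>>> servo_tool(commands=[0,0,0,0,0,0,0,0,0,0,0,0,0,0,0,0,0,0])

```text
time_s: 10.75
tool_pos: [0.4916, -0.1944, 0.0847]
tool_rot: [-180.0, 0.1, -0.0]
force: [1.6, -0.0, 5.9]
grip_width: 0.0006
```

>>> servo_tool(commands=[-3.7,0.4,0,0,0,0,-3.7,0.7,0,0,0,0,-3.7,0.9,0,0,0,0,-3.6,1.1,0,0,0,0,-3.6,1.3,0,0,0,0,-3.5,1.5,0,0,0,0,-3.4,1.7,0,0,0,0,-3.3,1.9,0,0,0,0,-3.1,2.1,0,0,0,0,-3,2.3,0,0,0,0])

```text
time_s: 11.75
tool_pos: [0.4574, -0.2084, 0.0849]
tool_rot: [-180.0, 0.0, -0.0]
force: [2.7, 1.8, 5.9]
grip_width: 0.0005
```

>>> servo_tool(commands=[0,0,0,0,0,0,0,0,0,0,0,0,0,0,0,0,0,0])

```text
time_s: 12.05
tool_pos: [0.4568, -0.2089, 0.0847]
tool_rot: [180.0, 0.1, -0.1]
force: [0.4, 0.9, 3.8]
grip_width: 0.0006
```

>>> servo_tool(commands=[-2.9,2.2,0,0,0,0,-2.8,2.4,0,0,0,0,-2.6,2.6,0,0,0,0,-2.4,2.8,0,0,0,0,-2.3,2.9,0,0,0,0,-2.1,3.1,0,0,0,0,-1.9,3.2,0,0,0,0,-1.7,3.3,0,0,0,0,-1.4,3.4,0,0,0,0,-1.2,3.4,0,0,0,0])

```text
time_s: 13.05
tool_pos: [0.4361, -0.2379, 0.0849]
tool_rot: [-180.0, 0.0, -0.0]
force: [0.5, 3.8, 5.5]
grip_width: 0.0007
```

>>> servo_tool(commands=[0,0,0,0,0,0,0,0,0,0,0,0,0,0,0,0,0,0,0,0,0,0,0,0])

```text
time_s: 13.45
tool_pos: [0.4359, -0.2384, 0.085]
tool_rot: [179.9, 0.1, -0.1]
force: [-0.4, -0.3, 4.5]
grip_width: 0.0002
```

Run:
```python
from cell import *
import cv2,numpy as np
p,_=read_camera("top");q,_=read_camera("side")
cv2.imwrite("pics/m4.png",np.hstack([cv2.resize(x[:,:,::-1][s],(400,300),interpolation=cv2.INTER_CUBIC) for x,s in((p,np.s_[170:320,180:380]),(q,np.s_[130:280,220:420]))]))
```

```text
(no output)
```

View pics/m4.png

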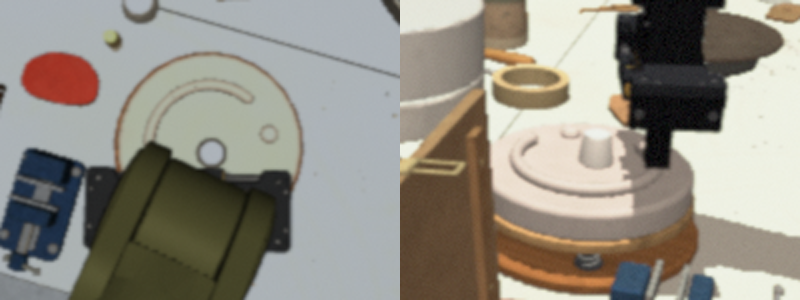

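The fingertips are at the lip's end beside the block (side crop px 657, 165). The plug and stamp haven't moved. Now I'll lift.

>>> servo_tool(commands=[0,0,-3,0,0,0,0,0,-6,0,0,0,0,0,-12,0,0,0,0,0,-20,0,0,0,0,0,-20,0,0,0,0,0,-20,0,0,0,0,0,-20,0,0,0,0,0,0,0,0,0,0,0,0,0,0,0,0,0,0,0,0,0])

```text
time_s: 14.55
tool_pos: [0.4359, -0.2373, 0.1851]
tool_rot: [-180.0, 0.1, -0.0]
force: [0.4, -0.1, -0.5]
grip_width: 0.0006
```

Run:
```python
from cell import *
import cv2,numpy as np
p,_=read_camera("top");q,_=read_camera("side")
cv2.imwrite("pics/m5.png",np.hstack([cv2.resize(x[:,:,::-1][s],(400,300),interpolation=cv2.INTER_CUBIC) for x,s in((p,np.s_[150:300,180:380]),(q,np.s_[130:280,220:420]))]))
for l in("pen","stamp","plug"):print(l,[(r["box"],round(r["conf"],2)) for r in look_for("top",l)][:2])
o=monitor.get_obs();print(o["tool_pos"],o["force"])
```

```text
pen [([289.7, 157.1, 48.3, 14.7], 0.67)]
stamp [([232.3, 182.3, 9.0, 10.7], 0.62), ([238.4, 197.9, 94.6, 71.8], 0.55)]
plug [([277.9, 240.8, 12.2, 12.9], 0.48)]
[ 0.4362081  -0.23752628  0.1853976 ] [ 0.75217486  0.07868862 -0.19622839]
```

View pics/m5.png

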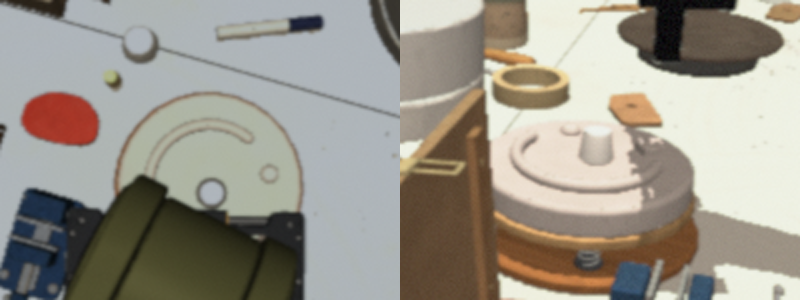

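The fingers are clear, and the plug (top crop px 211, 192), the stamp and the pen look unmoved. Handing in.

```bash
python3 -c "
from cell import env;print(env.sign_off())"
```

```text
the job is handed in; nothing more can be done
None
```

I ran the closed fingertips, pointing straight down, along the whole lip crest from the round stud's end to the square block's end. I then lifted them clear and handed the job in at about 15 s of the 48 s allowed.

- **Position:** at each of the seven points the measured fingertip position was within about 2 mm of where I had located that point in the camera image.
- **Contact:** the upward force read 3.4–5.9 N at the ends of the moves, with sideways drag up to about 4 N. That is about 3 mm of mould travel, far from the 10 mm limit and the 20 N force limit. These are readings at the ends of moves, not a continuous record.
- **After lifting:** the TCP was at z = 0.185 m and the force was back to noise level. In the pictures the plug stands upright, and the plug, stamp and pen are within about 2–3 pixels of where they started, except as noted below.

- **Weak detections:** the network found the stamp and plug only with low confidence (about 0.4–0.6), and it sometimes boxed the whole mould as the plug or stamp. I confirmed them by eye in the pictures.
- **Mould rest height:** I did not measure it after lifting; I judged it only from the zero force and the picture.
- **Approach undershoot:** the second approach move stopped about 25 mm short in x and in y. I corrected this before any contact.

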